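# Pack the lock cylinders in key order and close the carrying rack

## Robot

A 6-joint arm with a two-finger parallel gripper is mounted at the origin on the work surface. World frame = base frame: x ahead of the robot, y to its left, z up, the work surface at z = 0. Lengths are in m, angles in rad, forces in N, time in s.
With the tool pointing down it reaches from about 0.3 to 0.775 m from the base axis. Payload 14.6 kg.
Tool frame: the origin (TCP) lies midway between the tips of the shut fingers; the grasp point (between the pads) lies 19 mm behind it; z points along the fingers, y is the line along which they close (so a half turn about z gives the same grasp; the last joint's range is limited). The gripper opens to 94 mm and grips with 3 to 60 N. Pads are 16 mm wide; open, the fingers measure 119 mm over their backs; the gripper's body (75 mm by 177 mm) begins 78 mm behind the grasp point.
Start: joints at [-1.356, 0.3, 1.521, -0, 1.321, -0.067], TCP at [0.153, -0.528, 0.205] pointing down, gripper open.
Joint ranges: [-3.03, 3.03], [-0.79, 2.21], [0.23, 2.52], [-1.04, 4.18], [0, 3.07], [-2.55, 2.55]. Speed limits (rad/s): [2.22, 2.22, 2.57, 3.14, 3.14, 3.14].

## Interface

Orientations are given as a rotation vector (axis times angle).
In Python, from workcell import robot gives the robot as it stands.
- The arm moves only by the tool move_arm, never from a script. Its argument "motion" is a list of rows, each an object with "offset": the shift along the tool's x, y, z in m, a list of three; "roll": the turn about the tool's z in rad; "grip": the finger opening in m, from 0 to 0.094. A call has 1 to 10 rows; each row is the pose to reach, as a shift and turn from the pose commanded when the call began, along the tool's axes at that moment; what a row does not reach only later rows make up. A row lasts 1/10 s, in which the tool goes at most 50 mm and 8.59 degrees, less where a joint would pass 70% of its speed; a pose out of reach is approached as far as the arm can. A call with a gripper value outside its range is refused whole. The fingers move at their own pace and stop on an object; the grip force is fixed at half the most. Time passes only in rows, so rows that repeat a pose let the fingers close. It gives the time, the measured TCP pose, the force, the opening and the grip force at its end, in the units of the state.
- robot.state(): the state, without advancing time (a new reading comes with each control period).
- robot.get_image(name): name is "scene" or "top"; returns the picture (420x560x3 uint8, blue, green, red); there is no depth.
- robot.camera_params(name): a dict with "intrinsics" (3x3 intrinsics, pixels), "k1" (the pictures are not rectified: a ray, as slopes to the right and down, at radius r is drawn at 1 + k1 r^2 times it, then the intrinsics apply), "T" (4x4, takes a point from camera to world coordinates). Camera axes: x right, y up, looking along -z (the intrinsics and any distortion apply to the point x, -y, -z); pixel columns grow to the right and rows downward; lengths in m; the calibration is good to about 2 mm. A picture is of the moment at which its call begins. camera_params takes no time and is no camera call.
- robot.finish_job(): hands the job in; it is judged then, once.
The state is a dict: "time_s": time; "joints": joint angles; "qd": joint speeds; "tau": joint torques, N m; "eef_pos": TCP position; "ee_rot": TCP orientation; "wrist_force": force on the tool from outside, world axes, zero at the start; "moment": the same for the moment, N m; "grip_width": finger opening in m; "grip_force": force on a finger pad.
Only numpy, scipy, OpenCV 4.12 (cv2) and the standard library are available. Lean on these libraries where they do the work, as an engineer would, in place of code of your own. Each camera call takes 0.05 s, during which the arm holds its last target. There are 200 camera calls.

## Task

Move the four lock cylinders from the wooden bench rack into the bays of the aluminium carrying rack, one in each bay, standing upright with the keyway up and in the same order from left to right as they stand now, so that the row still matches the row of keys; leave the keys lying where they are. Then close the carrying rack: lower the cover plate over its two dowel pins until it lies flat on both end blocks, and let go.

Things in the scene. Friction and masses are not known exactly. Their poses are not given: they have to be found in the camera images.
- cyl_round: Round lock cylinder, ringed brass, 32 mm diameter, 46 mm tall. Loose; origin at the centre of its underside, z up. Starts upright, keyway up, in any bay of the wooden bench rack, its x across the row within 0.15 rad. That rack is fixed, left or right of the middle; grip across the row (towards and away from the robot): neighbours leave no room along it.
- cyl_keyhole: Lock cylinder of keyhole outline, brass: 33 mm along x (17 mm round head at +x, stem 10 mm wide), 48 mm tall. Loose; origin at the centre of its underside, z up. Starts upright, keyway up, in any bay of the wooden bench rack, its x across the row within 0.15 rad. Bench rack: 4 bays in a row, pitch 58 mm, each 53 mm along by 50 mm across, floor 8 mm above the table.
- cyl_oval: Oval lock cylinder, nickelled steel, 36 mm along x, 22 mm along y, 46 mm tall. Loose; origin at the centre of its underside, z up. Starts upright, keyway up, in any bay of the wooden bench rack, its x across the row within 0.15 rad. Bench rack: lips and dividers round the bays rise 8 mm above the floor; the row is up to 0.2 rad from square to the robot.
- cyl_square: Rectangular lock cylinder: steel block 36 mm (x) by 28 mm (y), 40 mm tall, with a round brass nose of 21 mm diameter on top, 48 mm tall in all. Loose; origin at the centre of its underside, z up. Starts upright, keyway up, in any bay of the wooden bench rack, its x across the row within 0.15 rad.
- key_round: Key with a round bow of 24 mm, in front of its cylinder. Loose, flat, 3 mm thick, 54 mm long, on the bench rack's front ledge (8 mm high); origin below where bow meets blade, x along the blade, which points at its own cylinder, about 64 mm on. It stays there.
- key_clover: Key with a three-lobed bow, in front of its cylinder. Loose, flat, 3 mm thick, 54 mm long, on the bench rack's front ledge (8 mm high); origin below where bow meets blade, x along the blade, which points at its own cylinder, about 64 mm on. It stays there.
- key_oval: Key with a crosswise oval bow, in front of its cylinder. Loose, flat, 3 mm thick, 54 mm long, on the bench rack's front ledge (8 mm high); origin below where bow meets blade, x along the blade, which points at its own cylinder, about 64 mm on. It stays there.
- key_square: Key with a square bow of 22 mm, in front of its cylinder. Loose, flat, 3 mm thick, 54 mm long, on the bench rack's front ledge (8 mm high); origin below where bow meets blade, x along the blade, which points at its own cylinder, about 64 mm on. It stays there.
- carry_rack: Fixed aluminium rack, 62 (x) by 298 mm (y); origin: underside centre, x away from the robot, y to its left (within 0.2 rad). Bays 50 (x) by 53 mm (y) at y = 87, 29, -29, -87 mm: floor z = 8, lips to z = 16 mm. End blocks 60 mm high from y = +-121 mm out (room for fingers across the row only); on each at y = +-134.5 mm a dowel pin, diameter 10, 13 mm tall, top 5 mm tapered.
- cover_plate: Loose aluminium plate 56 (x) by 298 (y) by 5 mm, 0.3 kg, flat on the table; origin: underside centre, z up. Holes of 12.5 mm at y = +-134.5 mm, x = 0; two small windows. Black bar handle along y on its middle, 80 mm long, 12 mm thick, 23 to 37 mm above the underside, on posts at y = +-30 mm. Fits either way round; seated, its underside is 60 mm above the rack's origin.
Not all that is in view belongs to the job. Leave any turquoise look-alike of the key_round alone.

How it is judged:
By the outcome, as a careful person would: the job done as asked, in the order asked, and still so for the second after the job is handed in, with the robot touching nothing.
It also fails if it takes over 120 s, if anything falls off the work surface, if the arm or the gripper's body presses on something with over 40 N, if the wrist force passes 120 N, or if a joint passes its speed limit or range.

## Working session

There is one attempt and no reset: what is moved stays moved. The work goes in short steps, Python scripts to look and compute and a tool call to move; the robot and the scene stay as the last step left them, time stands still between calls to the robot, and variables do not carry over. Pictures are saved under pics/ and viewed, at most 14 in all, crops included, and the job is handed in when it is done.

Besides the shell and the picture viewer there is one more tool, called after ">>>" by a JSON object that holds its "fn" and its "kwargs", one argument or row to a line. move_arm: Moves the arm, as the interface text tells. Its arguments: {"type":"object","properties":{"motion":{"type":"array"}},"required":["motion"]}

```bash
mkdir -p pics; python3 - <<'E'
from workcell import robot
import cv2,numpy as np
np.set_printoptions(precision=4,suppress=True)
for n in("scene","top"):
    cv2.imwrite(f"pics/{n}0.png",robot.get_image(n))
    p=robot.camera_params(n);print(n,p)
s=robot.state();print(s)
E
ls
```

```text
scene {'intrinsics': array([[400.9237,   0.    , 281.8108],
       [  0.    , 400.9237, 209.2452],
       [  0.    ,   0.    ,   1.    ]]), 'k1': -0.10716121226746056, 'T': array([[ 0.4851, -0.595 ,  0.6408,  1.0507],
       [ 0.8742,  0.3454, -0.3412, -0.3133],
       [-0.0183,  0.7257,  0.6878,  0.622 ],
       [ 0.    ,  0.    ,  0.    ,  1.    ]])}
top {'intrinsics': array([[405.6726,   0.    , 283.9903],
       [  0.    , 405.6726, 208.2484],
       [  0.    ,   0.    ,   1.    ]]), 'k1': -0.002524790244262297, 'T': array([[ 0.0144,  0.9858, -0.1676,  0.384 ],
       [-0.9999,  0.014 , -0.0037,  0.0005],
       [-0.0013,  0.1676,  0.9859,  0.7355],
       [ 0.    ,  0.    ,  0.    ,  1.    ]])}
{'time_s': 0.1, 'joints': array([-1.3556,  0.3004,  1.5215,  0.    ,  1.3207, -0.0666]), 'qd': array([-0.    , -0.0021, -0.0028, -0.0022, -0.0016,  0.0009]), 'tau': array([ -0.0012, -53.2645, -35.3285,   0.0709,   0.0235,  -0.0001]), 'eef_pos': array([ 0.1529, -0.5281,  0.205 ]), 'ee_rot': array([-3.1095, -0.4411,  0.0001]), 'wrist_force': array([ 0.0004, -0.0082, -0.5807]), 'moment': array([-0.019 , -0.0281, -0.0164]), 'grip_force': 0.0, 'grip_width': 0.09404314969192228}
pics
```

View pics/scene0.png

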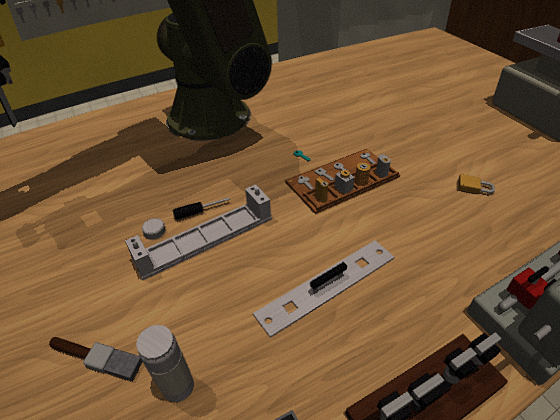

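View pics/top0.png

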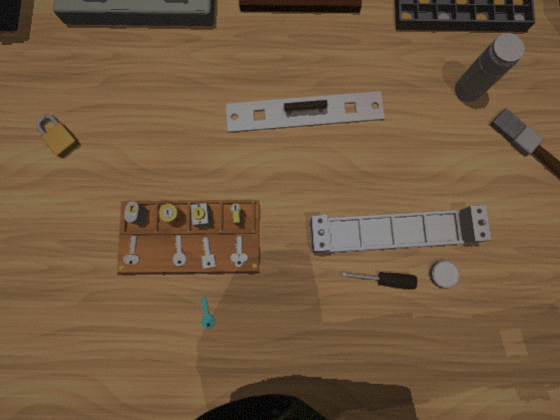

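The top view (up = +x, left = +y) shows the bench rack at about (190,237). From left to right its cylinders are oval, round, square and keyhole. The carrying rack is at (400,230) and the cover plate at (305,112). I'll zoom in for exact pixels.

```bash
cat > h.py <<'E'
from workcell import robot
import cv2,numpy as np
np.set_printoptions(precision=4,suppress=True)
def ray(n,px):
    p=robot.camera_params(n);K=np.array(p["intrinsics"]);T=np.array(p["T"])
    d=cv2.undistortPoints(np.array(px,float).reshape(-1,1,2),K,np.array([p["k1"],0,0,0.]))[:,0]
    return T[:3,3],np.c_[d[:,0],-d[:,1],-np.ones(len(d))]@T[:3,:3].T
def onplane(n,px,z):
    o,d=ray(n,px);return o+d*((z-o[2])/d[:,2])[:,None]
def proj(n,P):
    p=robot.camera_params(n);K=np.array(p["intrinsics"]);T=np.array(p["T"])
    c=(np.array(P,float).reshape(-1,3)-T[:3,3])@T[:3,:3]
    return cv2.projectPoints(c*[1,-1,-1],np.zeros(3),np.zeros(3),K,np.array([p["k1"],0,0,0.]))[0][:,0]
def crop(img,x,y,w,h,k,f):
    cv2.imwrite(f"pics/{f}.png",cv2.resize(img[y:y+h,x:x+w],None,fx=k,fy=k,interpolation=cv2.INTER_CUBIC))
E
python3 - <<'E'
from h import *
im=cv2.imread("pics/top0.png")
crop(im,110,190,160,95,5,"c1"); crop(im,300,195,200,65,4,"c2");
E
```

```text
(no output)
```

View pics/c1.png

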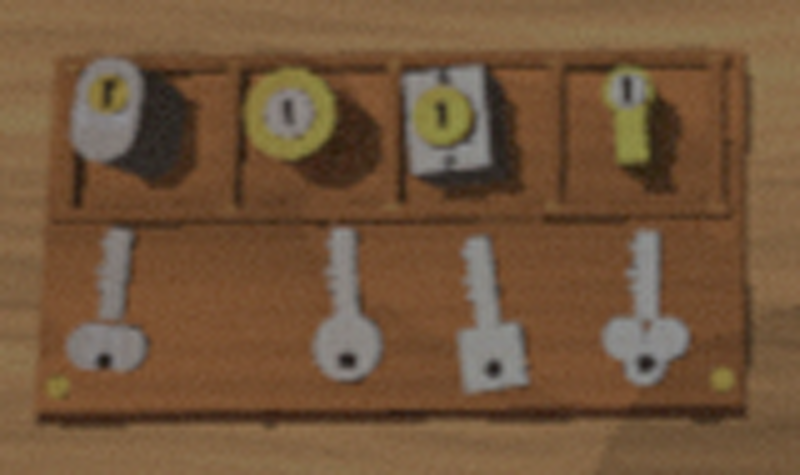

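View pics/c2.png

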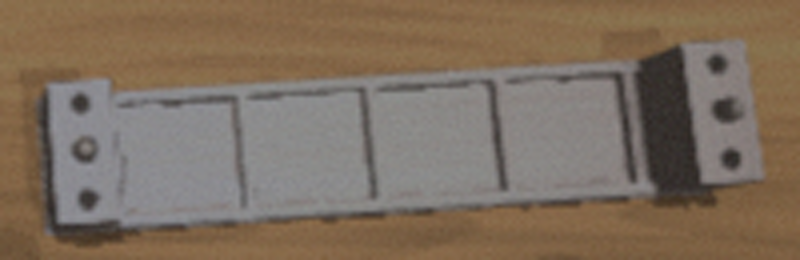

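Crop c1 puts the cylinder tops, in crop pixels, at oval (106,110), round (290,114), square (448,121) and keyhole (630,115). Crop c2 shows the block screw holes at (80,103), (88,199), (717,63) and (731,158), with the pins between them.

```bash
python3 - <<'E'
from h import *
im=cv2.imread("pics/top0.png");g=cv2.cvtColor(im,cv2.COLOR_BGR2GRAY).astype(float)
def u(c,x,y,k): return (np.array(c,float)+.5)/k-.5+[x,y]
for n,c,z in[("oval",(106,110),.054),("round",(290,114),.054),("square",(448,121),.048),("keyh",(630,115),.056)]:
    print(n,onplane("top",u(c,110,190,5),z)[0])
print("row",onplane("top",u([(57,55),(745,55),(52,218),(740,215)],110,190,5),.016))
def dark(px,r=4):
    x,y=np.round(px).astype(int);w=g[y-r:y+r+1,x-r:x+r+1];m=np.clip(np.percentile(w,70)-15-w,0,None)
    Y,X=np.mgrid[-r:r+1,-r:r+1];return np.array([x+(m*X).sum()/m.sum(),y+(m*Y).sum()/m.sum()])
H=np.array([dark(q,3) for q in u([(80,103),(88,199),(717,63),(731,158)],300,195,4)])
W=onplane("top",H,.060);L=(W[0]+W[1])/2;R=(W[2]+W[3])/2
print("screws",H,W);v=L-R;c=(L+R)/2;a=np.arctan2(-v[0],v[1]);print("rack",L,R,c,np.linalg.norm(v),"yaw",a)
for y in(.087,.029,-.029,-.087):print("bay",c[:2]+y*np.array([-np.sin(a),np.cos(a)]))
# plate
hsv=cv2.cvtColor(im,cv2.COLOR_BGR2HSV)
m=((hsv[...,1]<60)&(hsv[...,2]>100)).astype(np.uint8);m[:85]=0;m[140:]=0;m[:,:215]=0;m[:,395:]=0
ct=max(cv2.findContours(m,cv2.RETR_EXTERNAL,cv2.CHAIN_APPROX_NONE)[0],key=cv2.contourArea)
w=onplane("top",ct.reshape(-1,2),.005)
rc=cv2.minAreaRect((w[:,:2]*1000).astype(np.float32));print("plate rect",rc)
ph=np.array([dark(q,5) for q in((234.5,117),(375,105))]);P=onplane("top",ph,.0025);print("holes",ph,P,P.mean(0),np.linalg.norm(P[0]-P[1]))
E
```

```text
oval [0.4903 0.2638 0.054 ]
round [0.4899 0.201  0.054 ]
square [0.4891 0.1484 0.048 ]
keyh [0.4908 0.085  0.056 ]
row [[0.5161 0.2978 0.016 ]
 [0.5196 0.0492 0.016 ]
 [0.457  0.2947 0.016 ]
 [0.4616 0.0495 0.016 ]]
screws [[319.6236 220.3729]
 [321.5807 244.3828]
 [478.8792 210.5656]
 [482.3436 234.268 ]] [[ 0.479  -0.0572  0.06  ]
 [ 0.4387 -0.0604  0.06  ]
 [ 0.4995 -0.3258  0.06  ]
 [ 0.4594 -0.329   0.06  ]]
rack [ 0.4589 -0.0588  0.06  ] [ 0.4795 -0.3274  0.06  ] [ 0.4692 -0.1931  0.06  ] 0.26942784701917705 yaw 0.07656133875742602
bay [ 0.4625 -0.1064]
bay [ 0.467  -0.1642]
bay [ 0.4714 -0.222 ]
bay [ 0.4758 -0.2798]
plate rect ((696.9282836914062, -33.26191711425781), (56.7055778503418, 299.01287841796875), 5.728142738342285)
holes [[233.6    115.5308]
 [375.2796 103.8479]] [[ 0.6866  0.1019  0.0025]
 [ 0.714  -0.1688  0.0025]] [ 0.7003 -0.0334  0.0025] 0.27210252360963416
```

The measured sizes check out: the pin spacing comes to 269.4 mm against 269, and the plate to 299 × 56.7 mm. Next I'll write the helper that converts a world target to tool-frame offsets.

```bash
cat > go.py <<'E'
import sys
from h import *
from scipy.spatial.transform import Rotation as R
# go.py x y z yaw [x y z yaw ...]: tool offsets from the present pose
s=robot.state();M=R.from_rotvec(s["ee_rot"]).as_matrix();psi=np.arctan2(M[1,0],M[0,0])
print("t",s["time_s"],"pos",s["eef_pos"],"yaw",psi-np.pi/2,"tilt",M[:,2],"grip",s["grip_width"],s["grip_force"],"F",s["wrist_force"])
for t in np.array(sys.argv[1:],float).reshape(-1,4):
    print(t,"offset",M.T@(t[:3]-s["eef_pos"]),"roll",-(t[3]+np.pi/2-psi))
E
python3 go.py 0.4 -0.15 0.2 -0.09 0.49 0.264 0.12 -0.09
```

```text
t 0.1 pos [ 0.1529 -0.5281  0.205 ] yaw -1.2889690702624967 tilt [-0.0002  0.001  -1.    ] grip 0.09404314969192228 0.0 F [ 0.0004 -0.0082 -0.5807]
[ 0.4  -0.15  0.2  -0.09] offset [ 0.3425 -0.2944  0.0053] roll -1.1989690702624967
[ 0.49   0.264  0.12  -0.09 ] offset [ 0.5441 -0.667   0.0857] roll -1.1989690702624967
```

>>> {"fn": "move_arm", "kwargs": {
  "motion": [
    {"offset": [0.342, -0.294, 0.005], "roll": -1.199, "grip": 0.094},
    {"offset": [0.342, -0.294, 0.005], "roll": -1.199, "grip": 0.094},
    {"offset": [0.342, -0.294, 0.005], "roll": -1.199, "grip": 0.094},
    {"offset": [0.342, -0.294, 0.005], "roll": -1.199, "grip": 0.094},
    {"offset": [0.342, -0.294, 0.005], "roll": -1.199, "grip": 0.094},
    {"offset": [0.342, -0.294, 0.005], "roll": -1.199, "grip": 0.094},
    {"offset": [0.342, -0.294, 0.005], "roll": -1.199, "grip": 0.094},
    {"offset": [0.342, -0.294, 0.005], "roll": -1.199, "grip": 0.094},
    {"offset": [0.544, -0.667, 0.086], "roll": -1.199, "grip": 0.094},
    {"offset": [0.544, -0.667, 0.086], "roll": -1.199, "grip": 0.094}
  ]
}}

```text
time_s: 1.1
eef_pos: [0.3967, -0.0961, 0.1837]
ee_rot: [2.319, 2.12, 0.0]
wrist_force: [1.2, -0.9, 0.3]
grip_width: 0.0941
grip_force: 0.0
```

```bash
python3 go.py 0.49 0.264 0.1 -0.09 0.49 0.264 0.022 -0.09
```

```text
t 1.1 pos [ 0.3967 -0.0961  0.1837] yaw -0.08963991796282134 tilt [ 0.0002 -0.0001 -1.    ] grip 0.09406105123389555 0.0 F [ 1.1787 -0.9032  0.2769]
[ 0.49   0.264  0.1   -0.09 ] offset [0.367  0.0607 0.0837] roll 0.0003600820371787439
[ 0.49   0.264  0.022 -0.09 ] offset [0.367  0.0607 0.1617] roll 0.0003600820371787439
```

>>> {"fn": "move_arm", "kwargs": {
  "motion": [
    {"offset": [0.36, 0.06, 0.083], "roll": 0, "grip": 0.094},
    {"offset": [0.36, 0.06, 0.083], "roll": 0, "grip": 0.094},
    {"offset": [0.36, 0.06, 0.083], "roll": 0, "grip": 0.094},
    {"offset": [0.36, 0.06, 0.083], "roll": 0, "grip": 0.094},
    {"offset": [0.36, 0.06, 0.083], "roll": 0, "grip": 0.094},
    {"offset": [0.36, 0.06, 0.083], "roll": 0, "grip": 0.094},
    {"offset": [0.36, 0.06, 0.083], "roll": 0, "grip": 0.094},
    {"offset": [0.36, 0.06, 0.083], "roll": 0, "grip": 0.094},
    {"offset": [0.36, 0.06, 0.083], "roll": 0, "grip": 0.094},
    {"offset": [0.36, 0.06, 0.083], "roll": 0, "grip": 0.094}
  ]
}}

```text
time_s: 2.1
eef_pos: [0.4882, 0.2548, 0.1005]
ee_rot: [-2.318, -2.12, 0.002]
wrist_force: [-0.8, -0.1, -0.3]
grip_width: 0.094
grip_force: 0.0
```

```bash
python3 go.py 0.49 0.264 0.1 -0.09 0.49 0.264 0.022 -0.09; python3 - <<'E'
from h import *
im=robot.get_image("scene");p=proj("scene",[(.49,.264,.03)])[0];print(p)
x,y=(p-[50,45]).astype(int);crop(im,x,y,100,80,6,"s1")
E
```

```text
t 2.1 pos [0.4882 0.2548 0.1005] yaw -0.08927798127955078 tilt [-0.001  -0.0006 -1.    ] grip 0.0940350228893867 0.0 F [-0.8078 -0.096  -0.2741]
[ 0.49   0.264  0.1   -0.09 ] offset [0.0093 0.001  0.0005] roll 0.0007220187204493023
[ 0.49   0.264  0.022 -0.09 ] offset [0.0093 0.0011 0.0785] roll 0.0007220187204493023
[382.3227 166.5571]
```

View pics/s1.png

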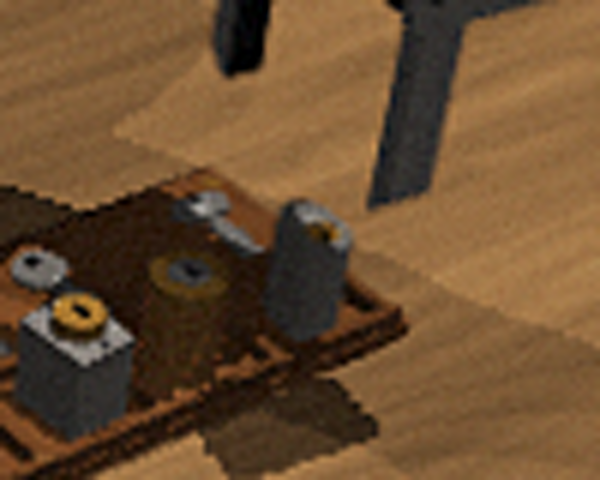

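The crop shows the fingers straddling the oval, at about (316,265) in the crop, so I'm descending.

>>> {"fn": "move_arm", "kwargs": {
  "motion": [
    {"offset": [0.008, 0.001, 0.0], "roll": 0, "grip": 0.094},
    {"offset": [0.008, 0.001, 0.04], "roll": 0, "grip": 0.094},
    {"offset": [0.008, 0.001, 0.07], "roll": 0, "grip": 0.094},
    {"offset": [0.008, 0.001, 0.0785], "roll": 0, "grip": 0.094},
    {"offset": [0.008, 0.001, 0.0785], "roll": 0, "grip": 0.06},
    {"offset": [0.008, 0.001, 0.0785], "roll": 0, "grip": 0.02},
    {"offset": [0.008, 0.001, 0.0785], "roll": 0, "grip": 0.02},
    {"offset": [0.008, 0.001, 0.0785], "roll": 0, "grip": 0.02},
    {"offset": [0.008, 0.001, 0.0785], "roll": 0, "grip": 0.02},
    {"offset": [0.008, 0.001, 0.0785], "roll": 0, "grip": 0.02}
  ]
}}

```text
time_s: 3.15
eef_pos: [0.4904, 0.263, 0.0229]
ee_rot: [2.319, 2.119, 0.001]
wrist_force: [-1.0, 0.0, 0.9]
grip_width: 0.0496
grip_force: 0.0
```

```bash
python3 go.py 0.49 0.264 0.12 0.07 0.4625 -0.1064 0.12 0.07;
```

```text
t 3.15 pos [0.4904 0.263  0.0229] yaw -0.08999402394493083 tilt [ 0.0005  0.0002 -1.    ] grip 0.04957898932622 0.0 F [-0.9706  0.025   0.9364]
[0.49  0.264 0.12  0.07 ] offset [ 0.001  -0.0005 -0.0971] roll -0.1599940239449309
[ 0.4625 -0.1064  0.12    0.07  ] offset [-0.3704  0.0054 -0.0972] roll -0.1599940239449309
```

>>> {"fn": "move_arm", "kwargs": {
  "motion": [
    {"offset": [0, 0, 0], "roll": 0, "grip": 0.02},
    {"offset": [0, 0, 0], "roll": 0, "grip": 0.02},
    {"offset": [0, 0, 0], "roll": 0, "grip": 0.02},
    {"offset": [0, 0, 0], "roll": 0, "grip": 0.02},
    {"offset": [0, 0, 0], "roll": 0, "grip": 0.02}
  ]
}}

```text
time_s: 3.65
eef_pos: [0.4902, 0.263, 0.0226]
ee_rot: [-2.319, -2.119, 0.0]
wrist_force: [-2.2, -0.4, 3.6]
grip_width: 0.0356
grip_force: 30.0
```

>>> {"fn": "move_arm", "kwargs": {
  "motion": [
    {"offset": [0, 0, -0.03], "roll": 0, "grip": 0.02},
    {"offset": [0, 0, -0.07], "roll": 0, "grip": 0.02},
    {"offset": [0, 0, -0.097], "roll": 0, "grip": 0.02},
    {"offset": [-0.37, 0.006, -0.097], "roll": -0.16, "grip": 0.02},
    {"offset": [-0.37, 0.006, -0.097], "roll": -0.16, "grip": 0.02},
    {"offset": [-0.37, 0.006, -0.097], "roll": -0.16, "grip": 0.02},
    {"offset": [-0.37, 0.006, -0.097], "roll": -0.16, "grip": 0.02},
    {"offset": [-0.37, 0.006, -0.097], "roll": -0.16, "grip": 0.02},
    {"offset": [-0.37, 0.006, -0.097], "roll": -0.16, "grip": 0.02},
    {"offset": [-0.37, 0.006, -0.097], "roll": -0.16, "grip": 0.02}
  ]
}}

```text
time_s: 4.65
eef_pos: [0.4642, -0.0854, 0.1195]
ee_rot: [2.142, 2.298, 0.0]
wrist_force: [1.1, -0.2, -1.1]
grip_width: 0.0354
grip_force: 30.0
```

```bash
python3 go.py 0.4625 -0.1064 0.12 0.0766 0.4625 -0.1064 0.024 0.0766; python3 - <<'E'
from h import *
im=robot.get_image("scene");cv2.imwrite("pics/s2.png",im[80:320,60:420])
E
```

```text
t 4.65 pos [ 0.4642 -0.0854  0.1195] yaw 0.07012132657778825 tilt [ 0.0005 -0.0002 -1.    ] grip 0.03536368477709701 30.000572204589844 F [ 1.095  -0.2461 -1.1206]
[ 0.4625 -0.1064  0.12    0.0766] offset [-0.0208 -0.0031 -0.0005] roll -0.006478673422211756
[ 0.4625 -0.1064  0.024   0.0766] offset [-0.0208 -0.0032  0.0955] roll -0.006478673422211756
```

View pics/s2.png

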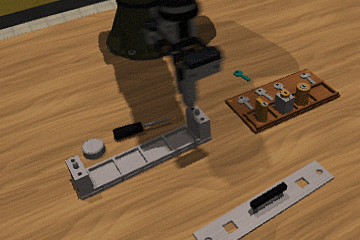

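The oval is held, with an opening of 35.4 mm, over bay 1.

>>> {"fn": "move_arm", "kwargs": {
  "motion": [
    {"offset": [-0.02, -0.003, 0.0], "roll": -0.007, "grip": 0.02},
    {"offset": [-0.02, -0.003, 0.0], "roll": -0.007, "grip": 0.02},
    {"offset": [-0.02, -0.003, 0.04], "roll": -0.007, "grip": 0.02},
    {"offset": [-0.02, -0.003, 0.075], "roll": -0.007, "grip": 0.02},
    {"offset": [-0.02, -0.003, 0.09], "roll": -0.007, "grip": 0.02},
    {"offset": [-0.02, -0.003, 0.096], "roll": -0.007, "grip": 0.02},
    {"offset": [-0.02, -0.003, 0.0965], "roll": -0.007, "grip": 0.02}
  ]
}}

```text
time_s: 5.4
eef_pos: [0.4631, -0.1029, 0.0229]
ee_rot: [-2.133, -2.305, 0.001]
wrist_force: [-0.1, 0.2, -1.3]
grip_width: 0.0355
grip_force: 30.0
```

```bash
python3 go.py 0.4625 -0.1064 0.12 0.0766  0.49 0.201 0.11 0.0
```

```text
t 5.4 pos [ 0.4631 -0.1029  0.0229] yaw 0.07760181682776657 tilt [-0.0007  0.0002 -1.    ] grip 0.0355423834254176 29.997885525226593 F [-0.0679  0.2307 -1.274 ]
[ 0.4625 -0.1064  0.12    0.0766] offset [-0.0034 -0.0009 -0.0971] roll 0.0010018168277665662
[0.49  0.201 0.11  0.   ] offset [ 0.3009  0.0503 -0.0871] roll 0.07760181682776657
```

>>> {"fn": "move_arm", "kwargs": {
  "motion": [
    {"offset": [-0.003, -0.001, 0.0], "roll": 0, "grip": 0.02},
    {"offset": [-0.003, -0.001, 0.0005], "roll": 0, "grip": 0.02},
    {"offset": [-0.003, -0.001, 0.0005], "roll": 0, "grip": 0.065},
    {"offset": [-0.003, -0.001, 0.0005], "roll": 0, "grip": 0.065},
    {"offset": [-0.003, -0.001, 0.0005], "roll": 0, "grip": 0.065},
    {"offset": [-0.003, -0.001, 0.0005], "roll": 0, "grip": 0.065},
    {"offset": [-0.003, -0.001, -0.03], "roll": 0, "grip": 0.065},
    {"offset": [-0.003, -0.001, -0.07], "roll": 0, "grip": 0.065},
    {"offset": [-0.003, -0.001, -0.1], "roll": 0, "grip": 0.065}
  ]
}}

```text
time_s: 6.3
eef_pos: [0.4625, -0.1067, 0.125]
ee_rot: [2.134, 2.305, 0.001]
wrist_force: [-0.5, -0.4, 0.2]
grip_width: 0.0651
grip_force: 0.0
```

```bash
python3 go.py 0.49 0.201 0.11 0.0
```

```text
t 6.3 pos [ 0.4625 -0.1067  0.125 ] yaw 0.07700007705130552 tilt [ 0.001  -0.0003 -1.    ] grip 0.06513612987102356 0.0 F [-0.4546 -0.413   0.2273]
[0.49  0.201 0.11  0.   ] offset [0.3047 0.0511 0.015 ] roll 0.07700007705130552
```

>>> {"fn": "move_arm", "kwargs": {
  "motion": [
    {"offset": [0.305, 0.051, 0.015], "roll": 0.077, "grip": 0.065},
    {"offset": [0.305, 0.051, 0.015], "roll": 0.077, "grip": 0.065},
    {"offset": [0.305, 0.051, 0.015], "roll": 0.077, "grip": 0.065},
    {"offset": [0.305, 0.051, 0.015], "roll": 0.077, "grip": 0.065},
    {"offset": [0.305, 0.051, 0.015], "roll": 0.077, "grip": 0.065},
    {"offset": [0.305, 0.051, 0.015], "roll": 0.077, "grip": 0.065},
    {"offset": [0.305, 0.051, 0.015], "roll": 0.077, "grip": 0.065},
    {"offset": [0.305, 0.051, 0.015], "roll": 0.077, "grip": 0.065},
    {"offset": [0.305, 0.051, 0.04], "roll": 0.077, "grip": 0.065}
  ]
}}

```text
time_s: 7.2
eef_pos: [0.4912, 0.201, 0.0851]
ee_rot: [2.22, 2.22, 0.007]
wrist_force: [1.0, -0.7, 0.1]
grip_width: 0.0653
grip_force: 0.0
```

```bash
python3 go.py 0.49 0.201 0.022 0.0;  python3 - <<'E'
from h import *
im=robot.get_image("scene");im2=robot.get_image("top")
a=cv2.resize(im[80:280,110:430],None,fx=2,fy=2)
b=cv2.resize(im2[195:255,300:500],(640,192))
cv2.imwrite("pics/s3.png",np.vstack([a,b]))
E
```

```text
t 7.2 pos [0.4912 0.201  0.0851] yaw 2.7306882497857288e-05 tilt [ 0.0046  0.0013 -1.    ] grip 0.06530636207118813 0.0 F [ 0.9752 -0.6834  0.1037]
[0.49  0.201 0.022 0.   ] offset [-0.0001 -0.0015  0.0631] roll 2.7306882497857288e-05
```

View pics/s3.png

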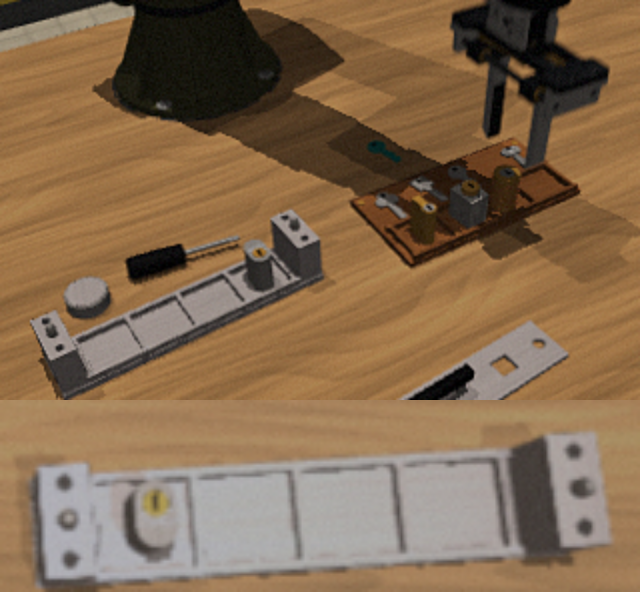

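The oval stands upright in bay 1. The fingers are above the round cylinder, so I'm descending.

>>> {"fn": "move_arm", "kwargs": {
  "motion": [
    {"offset": [0, -0.001, 0.03], "roll": 0, "grip": 0.065},
    {"offset": [0, -0.001, 0.055], "roll": 0, "grip": 0.065},
    {"offset": [0, -0.001, 0.063], "roll": 0, "grip": 0.065},
    {"offset": [0, -0.001, 0.063], "roll": 0, "grip": 0.02},
    {"offset": [0, -0.001, 0.063], "roll": 0, "grip": 0.02},
    {"offset": [0, -0.001, 0.063], "roll": 0, "grip": 0.02},
    {"offset": [0, -0.001, 0.063], "roll": 0, "grip": 0.02},
    {"offset": [0, -0.001, 0.063], "roll": 0, "grip": 0.02},
    {"offset": [0, -0.001, 0.063], "roll": 0, "grip": 0.02},
    {"offset": [0, -0.001, 0.063], "roll": 0, "grip": 0.02}
  ]
}}

```text
time_s: 8.3
eef_pos: [0.489, 0.2015, 0.0207]
ee_rot: [2.221, 2.221, 0.001]
wrist_force: [-1.7, -1.6, 7.1]
grip_width: 0.0313
grip_force: 30.0
```

```bash
python3 go.py 0.49 0.201 0.12 0.0 0.467 -0.1642 0.12 0.077
```

```text
t 8.3 pos [0.489  0.2015 0.0207] yaw 0.000182679259644436 tilt [ 0.0008  0.0002 -1.    ] grip 0.0312894342234183 30.002019703388214 F [-1.6742 -1.5624  7.0896]
[0.49  0.201 0.12  0.   ] offset [-0.0005  0.0011 -0.0993] roll 0.000182679259644436
[ 0.467  -0.1642  0.12    0.077 ] offset [-0.3657 -0.022  -0.0994] roll -0.07681732074035552
```

>>> {"fn": "move_arm", "kwargs": {
  "motion": [
    {"offset": [0, 0, -0.03], "roll": 0, "grip": 0.02},
    {"offset": [0, 0, -0.07], "roll": 0, "grip": 0.02},
    {"offset": [0, 0, -0.099], "roll": 0, "grip": 0.02},
    {"offset": [-0.366, -0.022, -0.099], "roll": -0.077, "grip": 0.02},
    {"offset": [-0.366, -0.022, -0.099], "roll": -0.077, "grip": 0.02},
    {"offset": [-0.366, -0.022, -0.099], "roll": -0.077, "grip": 0.02},
    {"offset": [-0.366, -0.022, -0.099], "roll": -0.077, "grip": 0.02},
    {"offset": [-0.366, -0.022, -0.099], "roll": -0.077, "grip": 0.02},
    {"offset": [-0.366, -0.022, -0.099], "roll": -0.077, "grip": 0.02},
    {"offset": [-0.366, -0.022, -0.099], "roll": -0.077, "grip": 0.02}
  ]
}}

```text
time_s: 9.3
eef_pos: [0.4671, -0.1499, 0.1192]
ee_rot: [2.134, 2.305, 0.0]
wrist_force: [1.5, -0.5, -1.1]
grip_width: 0.0317
grip_force: 30.0
```

```bash
python3 go.py 0.467 -0.1642 0.12 0.0766 0.467 -0.1642 0.021 0.0766
```

```text
t 9.3 pos [ 0.4671 -0.1499  0.1192] yaw 0.07713014186198519 tilt [ 0.0002 -0.0001 -1.    ] grip 0.03166396484016777 30.000506937503815 F [ 1.4995 -0.4885 -1.0787]
[ 0.467  -0.1642  0.12    0.0766] offset [-0.0142 -0.0012 -0.0008] roll 0.0005301418619851894
[ 0.467  -0.1642  0.021   0.0766] offset [-0.0142 -0.0012  0.0982] roll 0.0005301418619851894
```

>>> {"fn": "move_arm", "kwargs": {
  "motion": [
    {"offset": [-0.013, -0.001, 0.0], "roll": 0, "grip": 0.02},
    {"offset": [-0.013, -0.001, 0.03], "roll": 0, "grip": 0.02},
    {"offset": [-0.013, -0.001, 0.07], "roll": 0, "grip": 0.02},
    {"offset": [-0.013, -0.001, 0.09], "roll": 0, "grip": 0.02},
    {"offset": [-0.013, -0.001, 0.0965], "roll": 0, "grip": 0.02},
    {"offset": [-0.013, -0.001, 0.0965], "roll": 0, "grip": 0.02}
  ]
}}

```text
time_s: 9.9
eef_pos: [0.4676, -0.1606, 0.0223]
ee_rot: [-2.133, -2.305, 0.001]
wrist_force: [1.0, 0.1, -2.5]
grip_width: 0.0316
grip_force: 30.0
```

```bash
python3 go.py 0.467 -0.1642 0.0212 0.0766
```

```text
t 9.9 pos [ 0.4676 -0.1606  0.0223] yaw 0.07743423733838672 tilt [-0.0012  0.0005 -1.    ] grip 0.031581847838604335 29.999159574508667 F [ 1.0203  0.1441 -2.5434]
[ 0.467  -0.1642  0.0212  0.0766] offset [-0.0035 -0.0008  0.0011] roll 0.000834237338386723
```

>>> {"fn": "move_arm", "kwargs": {
  "motion": [
    {"offset": [-0.003, -0.001, 0.0], "roll": 0, "grip": 0.02},
    {"offset": [-0.003, -0.001, 0.001], "roll": 0, "grip": 0.02},
    {"offset": [-0.003, -0.001, 0.001], "roll": 0, "grip": 0.065},
    {"offset": [-0.003, -0.001, 0.001], "roll": 0, "grip": 0.065},
    {"offset": [-0.003, -0.001, 0.001], "roll": 0, "grip": 0.065},
    {"offset": [-0.003, -0.001, 0.001], "roll": 0, "grip": 0.065},
    {"offset": [-0.003, -0.001, 0.001], "roll": 0, "grip": 0.065},
    {"offset": [-0.003, -0.001, -0.03], "roll": 0, "grip": 0.065},
    {"offset": [-0.003, -0.001, -0.07], "roll": 0, "grip": 0.065},
    {"offset": [-0.003, -0.001, -0.1], "roll": 0, "grip": 0.065}
  ]
}}

```text
time_s: 10.9
eef_pos: [0.4671, -0.1642, 0.1245]
ee_rot: [2.134, 2.305, 0.001]
wrist_force: [0.0, 0.7, 0.1]
grip_width: 0.0651
grip_force: 0.0
```

```bash
python3 go.py 0.49 0.1484 0.10 0.07
```

```text
t 10.9 pos [ 0.4671 -0.1642  0.1245] yaw 0.07701450662183928 tilt [ 0.0009 -0.0004 -1.    ] grip 0.06514516820836391 0.0 F [0.0295 0.6656 0.0542]
[0.49   0.1484 0.1    0.07  ] offset [0.3099 0.0468 0.0244] roll 0.007014506621839223
```

>>> {"fn": "move_arm", "kwargs": {
  "motion": [
    {"offset": [0.31, 0.046, 0.015], "roll": 0.007, "grip": 0.065},
    {"offset": [0.31, 0.046, 0.015], "roll": 0.007, "grip": 0.065},
    {"offset": [0.31, 0.046, 0.015], "roll": 0.007, "grip": 0.065},
    {"offset": [0.31, 0.046, 0.015], "roll": 0.007, "grip": 0.065},
    {"offset": [0.31, 0.046, 0.015], "roll": 0.007, "grip": 0.065},
    {"offset": [0.31, 0.046, 0.015], "roll": 0.007, "grip": 0.065},
    {"offset": [0.31, 0.046, 0.015], "roll": 0.007, "grip": 0.065},
    {"offset": [0.31, 0.046, 0.02], "roll": 0.007, "grip": 0.065},
    {"offset": [0.31, 0.046, 0.04], "roll": 0.007, "grip": 0.065},
    {"offset": [0.31, 0.046, 0.04], "roll": 0.007, "grip": 0.065}
  ]
}}

```text
time_s: 11.9
eef_pos: [0.4878, 0.147, 0.0804]
ee_rot: [-2.142, -2.295, 0.005]
wrist_force: [0.3, -0.1, -0.2]
grip_width: 0.0649
grip_force: 0.0
```

```bash
python3 go.py 0.49 0.148 0.022 0.07
```

```text
t 11.9 pos [0.4878 0.147  0.0804] yaw 0.06894088700521706 tilt [-0.0037 -0.001  -1.    ] grip 0.0649251353237599 0.0 F [ 0.2602 -0.0719 -0.1656]
[0.49  0.148 0.022 0.07 ] offset [0.0009 0.0025 0.0584] roll -0.001059112994783007
```

>>> {"fn": "move_arm", "kwargs": {
  "motion": [
    {"offset": [0.001, 0.001, 0.03], "roll": 0, "grip": 0.065},
    {"offset": [0.001, 0.001, 0.05], "roll": 0, "grip": 0.065},
    {"offset": [0.001, 0.001, 0.058], "roll": 0, "grip": 0.065},
    {"offset": [0.001, 0.001, 0.058], "roll": 0, "grip": 0.02},
    {"offset": [0.001, 0.001, 0.058], "roll": 0, "grip": 0.02},
    {"offset": [0.001, 0.001, 0.058], "roll": 0, "grip": 0.02},
    {"offset": [0.001, 0.001, 0.058], "roll": 0, "grip": 0.02},
    {"offset": [0.001, 0.001, 0.058], "roll": 0, "grip": 0.02},
    {"offset": [0.001, 0.001, 0.058], "roll": 0, "grip": 0.02},
    {"offset": [0.001, 0.001, 0.058], "roll": 0, "grip": 0.02}
  ]
}}

```text
time_s: 12.9
eef_pos: [0.4902, 0.1496, 0.0253]
ee_rot: [2.142, 2.298, 0.001]
wrist_force: [-1.7, -1.0, 7.0]
grip_width: 0.0361
grip_force: 29.8
```

```bash
python3 go.py 0.49 0.148 0.12 0.07 0.4714 -0.222 0.12 0.077
```

```text
t 12.9 pos [0.4902 0.1496 0.0253] yaw 0.07017110576196517 tilt [ 0.0009  0.0001 -1.    ] grip 0.03610064664679567 29.78360742330551 F [-1.7116 -1.0429  7.0071]
[0.49  0.148 0.12  0.07 ] offset [-0.0016 -0.0002 -0.0947] roll 0.00017110576196510685
[ 0.4714 -0.222   0.12    0.077 ] offset [-0.3694 -0.0447 -0.0947] roll -0.006828894238034788
```

>>> {"fn": "move_arm", "kwargs": {
  "motion": [
    {"offset": [0, 0, -0.03], "roll": 0, "grip": 0.02},
    {"offset": [0, 0, -0.07], "roll": 0, "grip": 0.02},
    {"offset": [0, 0, -0.095], "roll": 0, "grip": 0.02},
    {"offset": [-0.372, -0.044, -0.095], "roll": -0.007, "grip": 0.02},
    {"offset": [-0.372, -0.044, -0.095], "roll": -0.007, "grip": 0.02},
    {"offset": [-0.372, -0.044, -0.095], "roll": -0.007, "grip": 0.02},
    {"offset": [-0.372, -0.044, -0.095], "roll": -0.007, "grip": 0.02},
    {"offset": [-0.372, -0.044, -0.095], "roll": -0.007, "grip": 0.02},
    {"offset": [-0.372, -0.044, -0.095], "roll": -0.007, "grip": 0.02},
    {"offset": [-0.372, -0.044, -0.095], "roll": -0.007, "grip": 0.02}
  ]
}}

```text
time_s: 13.9
eef_pos: [0.4727, -0.2021, 0.1198]
ee_rot: [2.134, 2.305, 0.0]
wrist_force: [1.1, -0.2, -1.7]
grip_width: 0.0358
grip_force: 29.8
```

```bash
python3 go.py 0.4714 -0.222 0.12 0.0766 0.4714 -0.222 0.026 0.0766
```

```text
t 13.9 pos [ 0.4727 -0.2021  0.1198] yaw 0.07710104188757616 tilt [ 0.0005 -0.0003 -1.    ] grip 0.03578292149762811 29.778627455234528 F [ 1.0581 -0.1908 -1.6664]
[ 0.4714 -0.222   0.12    0.0766] offset [-0.0198 -0.0028 -0.0002] roll 0.0005010418875761591
[ 0.4714 -0.222   0.026   0.0766] offset [-0.0197 -0.0029  0.0938] roll 0.0005010418875761591
```

>>> {"fn": "move_arm", "kwargs": {
  "motion": [
    {"offset": [-0.022, -0.003, 0.0], "roll": 0, "grip": 0.02},
    {"offset": [-0.022, -0.003, 0.03], "roll": 0, "grip": 0.02},
    {"offset": [-0.022, -0.003, 0.065], "roll": 0, "grip": 0.02},
    {"offset": [-0.022, -0.003, 0.085], "roll": 0, "grip": 0.02},
    {"offset": [-0.022, -0.003, 0.0925], "roll": 0, "grip": 0.02},
    {"offset": [-0.022, -0.003, 0.0925], "roll": 0, "grip": 0.02}
  ]
}}

```text
time_s: 14.5
eef_pos: [0.4718, -0.2221, 0.0268]
ee_rot: [-2.134, -2.305, 0.0]
wrist_force: [0.3, 0.1, -0.7]
grip_width: 0.0357
grip_force: 29.9
```

```bash
python3 go.py 0.4714 -0.222 0.0256 0.0766
```

```text
t 14.5 pos [ 0.4718 -0.2221  0.0268] yaw 0.0771860976197627 tilt [-0.0008  0.0004 -1.    ] grip 0.035709845255881965 29.91272270679474 F [ 0.2699  0.0631 -0.7468]
[ 0.4714 -0.222   0.0256  0.0766] offset [ 0.0001 -0.0004  0.0012] roll 0.0005860976197626933
```

>>> {"fn": "move_arm", "kwargs": {
  "motion": [
    {"offset": [0, 0, 0.0013], "roll": 0, "grip": 0.02},
    {"offset": [0, 0, 0.0013], "roll": 0, "grip": 0.02},
    {"offset": [0, 0, 0.0013], "roll": 0, "grip": 0.065},
    {"offset": [0, 0, 0.0013], "roll": 0, "grip": 0.065},
    {"offset": [0, 0, 0.0013], "roll": 0, "grip": 0.065},
    {"offset": [0, 0, 0.0013], "roll": 0, "grip": 0.065},
    {"offset": [0, 0, 0.0013], "roll": 0, "grip": 0.065},
    {"offset": [0, 0, -0.03], "roll": 0, "grip": 0.065},
    {"offset": [0, 0, -0.07], "roll": 0, "grip": 0.065},
    {"offset": [0, 0, -0.097], "roll": 0, "grip": 0.065}
  ]
}}

```text
time_s: 15.5
eef_pos: [0.4722, -0.2224, 0.1263]
ee_rot: [2.133, 2.304, 0.001]
wrist_force: [0.4, -1.4, -0.7]
grip_width: 0.0653
grip_force: 0.0
```

```bash
python3 go.py 0.49 0.085 0.1 0.06
```

```text
t 15.5 pos [ 0.4722 -0.2224  0.1263] yaw 0.07705487278087886 tilt [ 0.0015 -0.0008 -1.    ] grip 0.0652611546392394 0.0 F [ 0.4152 -1.3698 -0.7315]
[0.49  0.085 0.1   0.06 ] offset [0.3051 0.0413 0.0261] roll 0.017054872780878805
```

>>> {"fn": "move_arm", "kwargs": {
  "motion": [
    {"offset": [0.305, 0.042, 0.015], "roll": 0.017, "grip": 0.065},
    {"offset": [0.305, 0.042, 0.015], "roll": 0.017, "grip": 0.065},
    {"offset": [0.305, 0.042, 0.015], "roll": 0.017, "grip": 0.065},
    {"offset": [0.305, 0.042, 0.015], "roll": 0.017, "grip": 0.065},
    {"offset": [0.305, 0.042, 0.015], "roll": 0.017, "grip": 0.065},
    {"offset": [0.305, 0.042, 0.015], "roll": 0.017, "grip": 0.065},
    {"offset": [0.305, 0.042, 0.015], "roll": 0.017, "grip": 0.065},
    {"offset": [0.305, 0.042, 0.02], "roll": 0.017, "grip": 0.065},
    {"offset": [0.305, 0.042, 0.04], "roll": 0.017, "grip": 0.065},
    {"offset": [0.305, 0.042, 0.04], "roll": 0.017, "grip": 0.065}
  ]
}}

```text
time_s: 16.5
eef_pos: [0.4892, 0.0836, 0.082]
ee_rot: [-2.154, -2.284, 0.004]
wrist_force: [-0.4, -0.1, 0.1]
grip_width: 0.0648
grip_force: 0.0
```

```bash
python3 go.py 0.4905 0.085 0.022 0.06;  python3 - <<'E'
from h import *
im=robot.get_image("scene");im2=robot.get_image("top")
a=cv2.resize(im[80:280,110:430],None,fx=2,fy=2)
b=cv2.resize(im2[195:255,300:500],(640,192))
cv2.imwrite("pics/s4.png",np.vstack([a,b]))
E
```

```text
t 16.5 pos [0.4892 0.0836 0.082 ] yaw 0.058659169805033606 tilt [-0.0036 -0.0005 -1.    ] grip 0.06483441337843583 0.0 F [-0.4432 -0.0831  0.0536]
[0.4905 0.085  0.022  0.06  ] offset [0.0013 0.0016 0.06  ] roll -0.001340830194966447
```

View pics/s4.png

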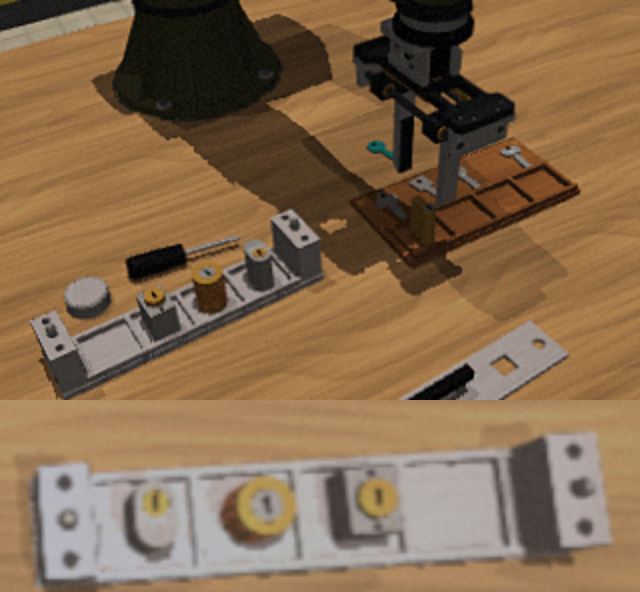

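Three cylinders stand in their bays in the right order, and the fingers are above the keyhole cylinder.

>>> {"fn": "move_arm", "kwargs": {
  "motion": [
    {"offset": [0.001, 0.001, 0.03], "roll": 0, "grip": 0.065},
    {"offset": [0.001, 0.001, 0.05], "roll": 0, "grip": 0.065},
    {"offset": [0.001, 0.001, 0.06], "roll": 0, "grip": 0.065},
    {"offset": [0.001, 0.001, 0.06], "roll": 0, "grip": 0.02},
    {"offset": [0.001, 0.001, 0.06], "roll": 0, "grip": 0.02},
    {"offset": [0.001, 0.001, 0.06], "roll": 0, "grip": 0.02},
    {"offset": [0.001, 0.001, 0.06], "roll": 0, "grip": 0.02},
    {"offset": [0.001, 0.001, 0.06], "roll": 0, "grip": 0.02},
    {"offset": [0.001, 0.001, 0.06], "roll": 0, "grip": 0.02},
    {"offset": [0.001, 0.001, 0.06], "roll": 0, "grip": 0.02}
  ]
}}

```text
time_s: 17.6
eef_pos: [0.4914, 0.0862, 0.0247]
ee_rot: [2.153, 2.287, 0.001]
wrist_force: [-3.4, -0.8, 7.3]
grip_width: 0.0326
grip_force: 30.0
```

```bash
python3 go.py 0.49 0.085 0.12 0.06 0.4758 -0.2798 0.12 0.077
```

```text
t 17.6 pos [0.4914 0.0862 0.0247] yaw 0.060118037736226704 tilt [ 0.0006  0.     -1.    ] grip 0.0326358969559331 30.00235676765442 F [-3.4052 -0.8384  7.3317]
[0.49  0.085 0.12  0.06 ] offset [-0.0012 -0.0014 -0.0953] roll 0.00011803773622665048
[ 0.4758 -0.2798  0.12    0.077 ] offset [-0.3644 -0.0375 -0.0954] roll -0.016881962263773254
```

>>> {"fn": "move_arm", "kwargs": {
  "motion": [
    {"offset": [0, 0, -0.03], "roll": 0, "grip": 0.02},
    {"offset": [0, 0, -0.07], "roll": 0, "grip": 0.02},
    {"offset": [0, 0, -0.1], "roll": 0, "grip": 0.02},
    {"offset": [-0.367, -0.037, -0.1], "roll": -0.017, "grip": 0.02},
    {"offset": [-0.367, -0.037, -0.1], "roll": -0.017, "grip": 0.02},
    {"offset": [-0.367, -0.037, -0.1], "roll": -0.017, "grip": 0.02},
    {"offset": [-0.367, -0.037, -0.1], "roll": -0.017, "grip": 0.02},
    {"offset": [-0.367, -0.037, -0.1], "roll": -0.017, "grip": 0.02},
    {"offset": [-0.367, -0.037, -0.1], "roll": -0.017, "grip": 0.02},
    {"offset": [-0.367, -0.037, -0.1], "roll": -0.017, "grip": 0.02}
  ]
}}

```text
time_s: 18.6
eef_pos: [0.4766, -0.2656, 0.1242]
ee_rot: [2.134, 2.305, 0.0]
wrist_force: [1.0, 0.7, -1.9]
grip_width: 0.0327
grip_force: 30.0
```

```bash
python3 go.py 0.4758 -0.2798 0.0265 0.0766
```

```text
t 18.6 pos [ 0.4766 -0.2656  0.1242] yaw 0.076927242655775 tilt [ 0.0003 -0.0001 -1.    ] grip 0.03265595928715139 30.000276267528534 F [ 1.0085  0.6935 -1.8974]
[ 0.4758 -0.2798  0.0265  0.0766] offset [-0.0141 -0.0019  0.0977] roll 0.00032724265577499523
```

>>> {"fn": "move_arm", "kwargs": {
  "motion": [
    {"offset": [-0.015, -0.002, 0.0], "roll": 0, "grip": 0.02},
    {"offset": [-0.015, -0.002, 0.03], "roll": 0, "grip": 0.02},
    {"offset": [-0.015, -0.002, 0.065], "roll": 0, "grip": 0.02},
    {"offset": [-0.015, -0.002, 0.09], "roll": 0, "grip": 0.02},
    {"offset": [-0.015, -0.002, 0.097], "roll": 0, "grip": 0.02},
    {"offset": [-0.015, -0.002, 0.097], "roll": 0, "grip": 0.02}
  ]
}}

```text
time_s: 19.2
eef_pos: [0.4761, -0.2782, 0.0267]
ee_rot: [-2.133, -2.305, 0.0]
wrist_force: [-0.3, -0.1, -0.5]
grip_width: 0.0327
grip_force: 30.0
```

```bash
python3 go.py 0.4758 -0.2798 0.025 0.0766
```

```text
t 19.2 pos [ 0.4761 -0.2782  0.0267] yaw 0.07741652698657009 tilt [-0.0012  0.0007 -1.    ] grip 0.03265739692870161 29.99964326620102 F [-0.3058 -0.1302 -0.4588]
[ 0.4758 -0.2798  0.025   0.0766] offset [-0.0016 -0.0004  0.0017] roll 0.0008165269865700875
```

>>> {"fn": "move_arm", "kwargs": {
  "motion": [
    {"offset": [-0.001, 0, 0.0018], "roll": 0, "grip": 0.02},
    {"offset": [-0.001, 0, 0.0018], "roll": 0, "grip": 0.02},
    {"offset": [-0.001, 0, 0.0018], "roll": 0, "grip": 0.065},
    {"offset": [-0.001, 0, 0.0018], "roll": 0, "grip": 0.065},
    {"offset": [-0.001, 0, 0.0018], "roll": 0, "grip": 0.065},
    {"offset": [-0.001, 0, 0.0018], "roll": 0, "grip": 0.065},
    {"offset": [-0.001, 0, 0.0018], "roll": 0, "grip": 0.065},
    {"offset": [-0.001, 0, -0.03], "roll": 0, "grip": 0.065},
    {"offset": [-0.001, 0, -0.07], "roll": 0, "grip": 0.065},
    {"offset": [-0.001, 0, -0.1], "roll": 0, "grip": 0.065}
  ]
}}

```text
time_s: 20.2
eef_pos: [0.4765, -0.2798, 0.1292]
ee_rot: [2.134, 2.304, 0.0]
wrist_force: [1.5, 0.4, 0.1]
grip_width: 0.0651
grip_force: 0.0
```

```bash
python3 go.py 0.6969 -0.0333 0.1 0.1
```

```text
t 20.2 pos [ 0.4765 -0.2798  0.1292] yaw 0.07697802247428509 tilt [ 0.001  -0.0006 -1.    ] grip 0.06513316731852813 0.0 F [1.4785 0.4414 0.1043]
[ 0.6969 -0.0333  0.1     0.1   ] offset [0.2288 0.2387 0.0292] roll -0.023021977525715
```

>>> {"fn": "move_arm", "kwargs": {
  "motion": [
    {"offset": [0.229, 0.239, 0.029], "roll": -0.023, "grip": 0.065},
    {"offset": [0.229, 0.239, 0.029], "roll": -0.023, "grip": 0.065},
    {"offset": [0.229, 0.239, 0.029], "roll": -0.023, "grip": 0.065},
    {"offset": [0.229, 0.239, 0.029], "roll": -0.023, "grip": 0.065},
    {"offset": [0.229, 0.239, 0.029], "roll": -0.023, "grip": 0.065},
    {"offset": [0.229, 0.239, 0.029], "roll": -0.023, "grip": 0.065},
    {"offset": [0.229, 0.239, 0.029], "roll": -0.023, "grip": 0.065},
    {"offset": [0.229, 0.239, 0.029], "roll": -0.023, "grip": 0.065},
    {"offset": [0.229, 0.239, 0.029], "roll": -0.023, "grip": 0.065},
    {"offset": [0.229, 0.239, 0.029], "roll": -0.023, "grip": 0.065}
  ]
}}

```text
time_s: 21.2
eef_pos: [0.6965, -0.0339, 0.0981]
ee_rot: [-2.109, -2.329, 0.0]
wrist_force: [-0.6, 0.3, 0.0]
grip_width: 0.0649
grip_force: 0.0
```

```bash
python3 go.py 0.6969 -0.0333 0.0125 0.1;  python3 - <<'E'
from h import *
im=robot.get_image("scene");im2=robot.get_image("top")
cv2.imwrite("pics/top5.png",im2)
a=cv2.resize(im[160:340,110:430],None,fx=2,fy=2)
b=cv2.resize(im2[195:255,300:500],(640,192))
cv2.imwrite("pics/s5.png",np.vstack([a,b]))
E
```

```text
t 21.2 pos [ 0.6965 -0.0339  0.0981] yaw 0.09903213652470333 tilt [-0.0002 -0.0001 -1.    ] grip 0.06487427348807535 0.0 F [-0.6152  0.3     0.0211]
[ 0.6969 -0.0333  0.0125  0.1   ] offset [0.0006 0.0005 0.0856] roll -0.0009678634752967596
```

View pics/s5.png

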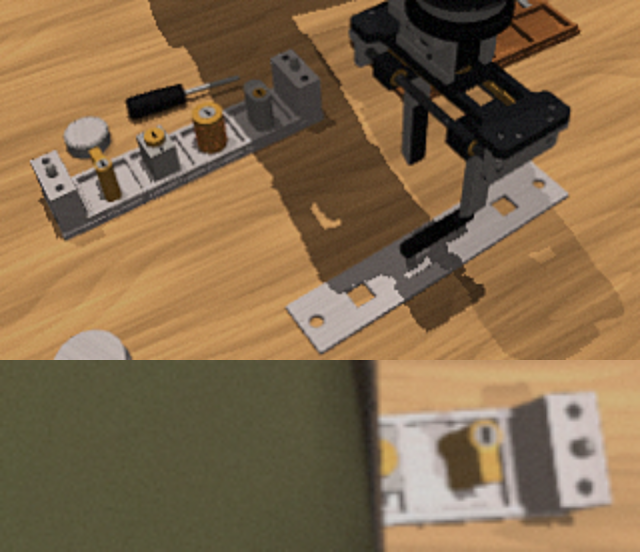

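All four cylinders stand in the rack and the fingers straddle the black handle, at about (435,235) in the picture.

>>> {"fn": "move_arm", "kwargs": {
  "motion": [
    {"offset": [0, 0, 0.04], "roll": 0, "grip": 0.055},
    {"offset": [0, 0, 0.07], "roll": 0, "grip": 0.055},
    {"offset": [0, 0, 0.083], "roll": 0, "grip": 0.055},
    {"offset": [0, 0, 0.083], "roll": 0, "grip": 0.055}
  ]
}}

```text
time_s: 21.7
eef_pos: [0.6961, -0.0334, 0.0137]
ee_rot: [-2.107, -2.327, 0.002]
wrist_force: [0.2, -0.7, -0.1]
grip_width: 0.0551
grip_force: 0.0
```

```bash
python3 go.py 0.6969 -0.0333 0.0125 0.1
```

```text
t 21.7 pos [ 0.6961 -0.0334  0.0137] yaw 0.09924787882012653 tilt [-0.0026  0.0003 -1.    ] grip 0.05513799612931498 0.0 F [ 0.1576 -0.7368 -0.0518]
[ 0.6969 -0.0333  0.0125  0.1   ] offset [0.0001 0.0008 0.0012] roll -0.000752121179873555
```

>>> {"fn": "move_arm", "kwargs": {
  "motion": [
    {"offset": [0, 0.0005, 0.001], "roll": 0, "grip": 0.0},
    {"offset": [0, 0.0005, 0.001], "roll": 0, "grip": 0.0},
    {"offset": [0, 0.0005, 0.001], "roll": 0, "grip": 0.0},
    {"offset": [0, 0.0005, 0.001], "roll": 0, "grip": 0.0},
    {"offset": [0, 0.0005, 0.001], "roll": 0, "grip": 0.0},
    {"offset": [0, 0.0005, 0.001], "roll": 0, "grip": 0.0},
    {"offset": [0, 0.0005, 0.001], "roll": 0, "grip": 0.0},
    {"offset": [0, 0.0005, 0.001], "roll": 0, "grip": 0.0},
    {"offset": [0, 0.0005, 0.001], "roll": 0, "grip": 0.0},
    {"offset": [0, 0.0005, 0.001], "roll": 0, "grip": 0.0}
  ]
}}

```text
time_s: 22.7
eef_pos: [0.6973, -0.0329, 0.0143]
ee_rot: [-2.107, -2.329, 0.001]
wrist_force: [-6.0, -0.5, 5.1]
grip_width: 0.0114
grip_force: 30.0
```

```bash
python3 go.py 0.6969 -0.0333 0.13 0.1;python3 - <<'E'
from h import *
cv2.imwrite("pics/scene6.png",robot.get_image("scene"))
E
```

```text
t 22.7 pos [ 0.6973 -0.0329  0.0143] yaw 0.10004089557702445 tilt [-0.0005 -0.     -1.    ] grip 0.011394871119917938 30.00119984149933 F [-5.9807 -0.4906  5.0636]
[ 0.6969 -0.0333  0.13    0.1   ] offset [-0.0004 -0.0005 -0.1157] roll 4.0895577024357976e-05
```

The handle is gripped, with an opening of 11.4 mm. I'll lift it and carry it above the rack.

>>> {"fn": "move_arm", "kwargs": {
  "motion": [
    {"offset": [0, 0, -0.02], "roll": 0, "grip": 0.0},
    {"offset": [0, 0, -0.05], "roll": 0, "grip": 0.0},
    {"offset": [0, 0, -0.085], "roll": 0, "grip": 0.0},
    {"offset": [0, 0, -0.115], "roll": 0, "grip": 0.0},
    {"offset": [0, 0, -0.115], "roll": 0, "grip": 0.0}
  ]
}}

```text
time_s: 23.25
eef_pos: [0.6992, -0.033, 0.1334]
ee_rot: [2.104, 2.326, 0.007]
wrist_force: [0.3, 0.4, -3.4]
grip_width: 0.012
grip_force: 30.0
```

```bash
python3 go.py 0.4696 -0.1927 0.125 0.0766
```

```text
t 23.25 pos [ 0.6992 -0.033   0.1334] yaw 0.10002629982977074 tilt [ 0.007  -0.0006 -1.    ] grip 0.011993907321560816 29.99925345182419 F [ 0.3349  0.4381 -3.4094]
[ 0.4696 -0.1927  0.125   0.0766] offset [-0.136  -0.2445  0.0068] roll 0.023426299829770736
```

>>> {"fn": "move_arm", "kwargs": {
  "motion": [
    {"offset": [-0.03, -0.05, 0.004], "roll": 0.023, "grip": 0.0},
    {"offset": [-0.05, -0.09, 0.004], "roll": 0.023, "grip": 0.0},
    {"offset": [-0.07, -0.13, 0.004], "roll": 0.023, "grip": 0.0},
    {"offset": [-0.09, -0.17, 0.004], "roll": 0.023, "grip": 0.0},
    {"offset": [-0.115, -0.205, 0.004], "roll": 0.023, "grip": 0.0},
    {"offset": [-0.136, -0.235, 0.004], "roll": 0.023, "grip": 0.0},
    {"offset": [-0.136, -0.2435, 0.004], "roll": 0.023, "grip": 0.0},
    {"offset": [-0.136, -0.2435, 0.004], "roll": 0.023, "grip": 0.0},
    {"offset": [-0.136, -0.2435, 0.004], "roll": 0.023, "grip": 0.0}
  ]
}}

```text
time_s: 24.15
eef_pos: [0.4692, -0.192, 0.1243]
ee_rot: [-2.134, -2.305, -0.0]
wrist_force: [-0.0, -1.3, -2.6]
grip_width: 0.0117
grip_force: 30.0
```

```bash
python3 go.py 0.4696 -0.1927 0.095 0.0766
```

```text
t 24.15 pos [ 0.4692 -0.192   0.1243] yaw 0.0772533571597851 tilt [-0.0005  0.0005 -1.    ] grip 0.01173818330120817 29.99930441379547 F [-0.0306 -1.2904 -2.5924]
[ 0.4696 -0.1927  0.095   0.0766] offset [-0.0008  0.0004  0.0293] roll 0.0006533571597850951
```

>>> {"fn": "move_arm", "kwargs": {
  "motion": [
    {"offset": [-0.0005, 0.0004, 0.015], "roll": 0, "grip": 0.0},
    {"offset": [-0.0005, 0.0004, 0.028], "roll": 0, "grip": 0.0},
    {"offset": [-0.0005, 0.0004, 0.028], "roll": 0, "grip": 0.0},
    {"offset": [-0.0005, 0.0004, 0.028], "roll": 0, "grip": 0.0}
  ]
}}

```text
time_s: 24.55
eef_pos: [0.4695, -0.1926, 0.0967]
ee_rot: [-2.133, -2.305, 0.0]
wrist_force: [0.3, -0.7, -2.9]
grip_width: 0.0116
grip_force: 30.0
```

```bash
python3 go.py 0.4696 -0.1927 0.0743 0.0766; python3 - <<'E'
from h import *
im=robot.get_image("scene");t=robot.get_image("top");cv2.imwrite("pics/scene7.png",im);cv2.imwrite("pics/top7.png",t)
s0=cv2.imread("pics/scene0.png")
a=np.vstack([cv2.resize(x[175:285,115:285],None,fx=4,fy=4,interpolation=cv2.INTER_CUBIC)[:295] for x in(im,)])
f=lambda x,r:cv2.resize(x[r[1]:r[1]+35,r[0]:r[0]+45],(360,280),interpolation=cv2.INTER_CUBIC)
# plate holes expected
P=[(.4692-y*np.sin(.0766),-.1931+y*np.cos(.0766),.0857) for y in(.1345,-.1345)]
q=proj("scene",P);print("exp holes",q,"exp pins",proj("scene",[(p[0],p[1],.073) for p in P]))
r=[(int(c[0])-22,int(c[1])-17) for c in q];print(r)
cv2.imwrite("pics/s7.png",np.vstack([np.hstack([f(im,k) for k in r]),np.hstack([f(s0,k) for k in r])]))
E
```

```text
t 24.55 pos [ 0.4695 -0.1926  0.0967] yaw 0.07767486089521114 tilt [-0.0008  0.0004 -1.    ] grip 0.011615662909733102 29.999240040779114 F [ 0.298  -0.6727 -2.9263]
[ 0.4696 -0.1927  0.0743  0.0766] offset [-0.0001  0.0002  0.0224] roll 0.0010748608952111383
exp holes [[255.4225 184.8809]
 [130.834  238.4757]] exp pins [[255.8023 189.507 ]
 [132.7133 243.0567]]
[(233, 167), (108, 221)]
```

View pics/s7.png

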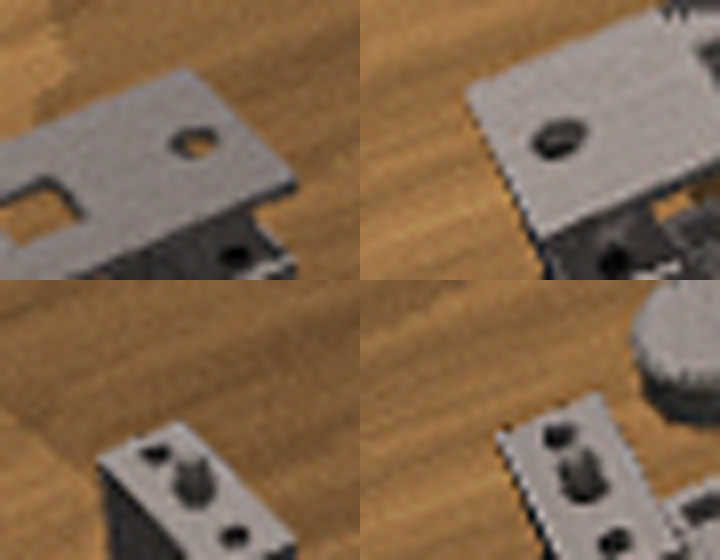

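The top row shows the plate holes, at tile pixels (195,142) and (199,138). The bottom row shows the screw-hole pairs, with midpoints at (196,216) and (228,208). I'll compare the two in world coordinates.

```bash
python3 - <<'E'
from h import *
f=lambda c,r:(np.array(c,float)+.5)/8-.5+np.array(r)
r=[(233,167),(108,221)]
H=onplane("scene",[f((195,142),r[0]),f((199,138),r[1])],.0874)
S=onplane("scene",[f((157,175),r[0]),f((236,257),r[0]),f((200,157),r[1]),f((257,260),r[1])],.060)
Sm=np.array([(S[0]+S[1])/2,(S[2]+S[3])/2])
for n,A in(("holes",H),("pins",Sm)):
    v=A[0]-A[1];print(n,A[:,:2],A.mean(0)[:2],np.linalg.norm(v),"yaw",np.arctan2(-v[0],v[1]))
print("screw spacing",np.linalg.norm(S[0]-S[1]),np.linalg.norm(S[2]-S[3]))
im=cv2.imread("pics/top7.png");t0=cv2.imread("pics/top0.png")
a=lambda x,b:cv2.resize(x[b[1]:b[1]+45,b[0]:b[0]+45],(320,320),interpolation=cv2.INTER_CUBIC)
bs=[(298,208),(458,198)]
cv2.imwrite("pics/t7.png",np.hstack([a(im,b) for b in bs]))
E
```

```text
holes [[ 0.4607 -0.0563]
 [ 0.4811 -0.3241]] [ 0.4709 -0.1902] 0.26859208442174065 yaw 0.07609429414610766
pins [[ 0.4579 -0.0564]
 [ 0.4781 -0.324 ]] [ 0.468  -0.1902] 0.26829315589325425 yaw 0.07520260091416885
screw spacing 0.04051525296127244 0.03968148112467474
```

View pics/t7.png

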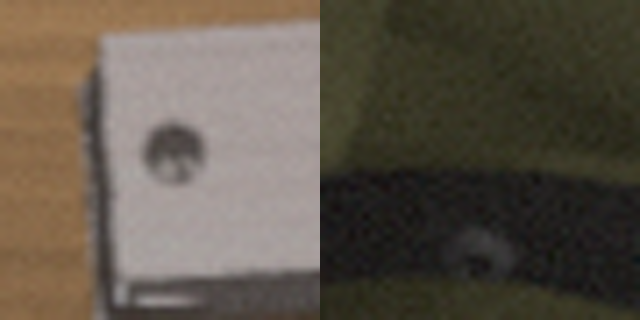

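The top view shows the left hole at tile (174,153), with the pin inside it low and to the right at about (178,172). I'll compute the offset from this view as well.

```bash
python3 - <<'E'
from h import *
k=320/45
h=(np.array([174,153.])+.5)/k-.5+[298,208]
print("hole",h)
for z in(.084,.0874,.091):print(z,onplane("top",h,z),"scene",onplane("scene",(np.array([195,142])+.5)/8-.5+[233,167],z)-[.0029*0,0,0])
print("pin L top: [.4589 -.0588], scene: [.4579 -.0564]")
E
```

```text
hole [322.0391 229.0859]
0.084 [[ 0.4615 -0.059   0.084 ]] scene [[ 0.457  -0.0546  0.084 ]]
0.0874 [[ 0.4611 -0.0587  0.0874]] scene [[ 0.4607 -0.0563  0.0874]]
0.091 [[ 0.4607 -0.0584  0.091 ]] scene [[ 0.4647 -0.058   0.091 ]]
pin L top: [.4589 -.0588], scene: [.4579 -.0564]
```

Both views agree: the plate sits about 2.4 mm too far in +x, while its y and yaw are right. I'll correct that and lower it gently.

>>> {"fn": "move_arm", "kwargs": {
  "motion": [
    {"offset": [0, -0.0024, 0], "roll": 0, "grip": 0.0},
    {"offset": [0, -0.0024, 0], "roll": 0, "grip": 0.0},
    {"offset": [0, -0.0024, 0.004], "roll": 0, "grip": 0.0},
    {"offset": [0, -0.0024, 0.008], "roll": 0, "grip": 0.0},
    {"offset": [0, -0.0024, 0.011], "roll": 0, "grip": 0.0},
    {"offset": [0, -0.0024, 0.011], "roll": 0, "grip": 0.0}
  ]
}}

```text
time_s: 25.25
eef_pos: [0.4666, -0.193, 0.0854]
ee_rot: [-2.134, -2.305, 0.0]
wrist_force: [-0.2, 0.1, -2.7]
grip_width: 0.0118
grip_force: 30.0
```

```bash
python3 go.py 0.4672 -0.1927 0.0743 0.0766; python3 - <<'E'
from h import *
print(robot.state()["moment"])
E
```

```text
t 25.25 pos [ 0.4666 -0.193   0.0854] yaw 0.07695802742633662 tilt [-0.0009  0.0004 -1.    ] grip 0.011762448943955136 29.99926507472992 F [-0.1883  0.0859 -2.7412]
[ 0.4672 -0.1927  0.0743  0.0766] offset [0.0003 0.0006 0.0111] roll 0.00035802742633661566
[-0.0355 -0.0763  0.037 ]
```

The underside is 2 mm past the pin tops with no contact force, so I'm continuing down.

>>> {"fn": "move_arm", "kwargs": {
  "motion": [
    {"offset": [0.0002, 0.0003, 0.002], "roll": 0, "grip": 0.0},
    {"offset": [0.0002, 0.0003, 0.004], "roll": 0, "grip": 0.0},
    {"offset": [0.0002, 0.0003, 0.006], "roll": 0, "grip": 0.0},
    {"offset": [0.0002, 0.0003, 0.006], "roll": 0, "grip": 0.0}
  ]
}}

```text
time_s: 25.65
eef_pos: [0.467, -0.1929, 0.0797]
ee_rot: [-2.134, -2.305, 0.0]
wrist_force: [0.5, 0.5, -3.0]
grip_width: 0.0118
grip_force: 30.0
```

```bash
python3 go.py 0.4672 -0.1927 0.0743 0.0766
```

```text
t 25.65 pos [ 0.467  -0.1929  0.0797] yaw 0.0770038250208136 tilt [-0.0003  0.0001 -1.    ] grip 0.011829986694279862 29.99929904937744 F [ 0.4864  0.4759 -3.0473]
[ 0.4672 -0.1927  0.0743  0.0766] offset [0.0002 0.0002 0.0054] roll 0.0004038250208135974
```

>>> {"fn": "move_arm", "kwargs": {
  "motion": [
    {"offset": [0, 0, 0.0015], "roll": 0, "grip": 0.0},
    {"offset": [0, 0, 0.003], "roll": 0, "grip": 0.0},
    {"offset": [0, 0, 0.004], "roll": 0, "grip": 0.0},
    {"offset": [0, 0, 0.005], "roll": 0, "grip": 0.0},
    {"offset": [0, 0, 0.0055], "roll": 0, "grip": 0.0},
    {"offset": [0, 0, 0.0055], "roll": 0, "grip": 0.0}
  ]
}}

```text
time_s: 26.25
eef_pos: [0.4671, -0.1929, 0.0744]
ee_rot: [-2.134, -2.305, 0.0]
wrist_force: [-0.2, -0.5, -4.1]
grip_width: 0.0118
grip_force: 30.0
```

```bash
python3 go.py 0.4672 -0.1927 0.0743 0.0766
```

```text
t 26.25 pos [ 0.4671 -0.1929  0.0744] yaw 0.07701163308389702 tilt [-0.0001  0.     -1.    ] grip 0.011788251149548628 29.999294579029083 F [-0.1598 -0.5424 -4.132 ]
[ 0.4672 -0.1927  0.0743  0.0766] offset [0.0002 0.0001 0.0001] roll 0.0004116330838970228
```

>>> {"fn": "move_arm", "kwargs": {
  "motion": [
    {"offset": [0, 0, 0.0005], "roll": 0, "grip": 0.0},
    {"offset": [0, 0, 0.001], "roll": 0, "grip": 0.0},
    {"offset": [0, 0, 0.0015], "roll": 0, "grip": 0.0},
    {"offset": [0, 0, 0.0015], "roll": 0, "grip": 0.0}
  ]
}}

```text
time_s: 26.65
eef_pos: [0.4673, -0.193, 0.0742]
ee_rot: [2.134, 2.305, 0.0]
wrist_force: [-6.3, 3.7, 13.4]
grip_width: 0.0116
grip_force: 30.0
```

```bash
python3 go.py 0.4672 -0.1927 0.0743 0.0766; python3 - <<'E'
from h import *
im=robot.get_image("scene");cv2.imwrite("pics/scene8.png",im)
f=lambda x,r:cv2.resize(x[r[1]:r[1]+45,r[0]:r[0]+50],(400,360),interpolation=cv2.INTER_CUBIC)
cv2.imwrite("pics/s8.png",np.hstack([f(im,(230,170)),f(im,(110,225))]))
E
```

```text
t 26.65 pos [ 0.4673 -0.193   0.0742] yaw 0.07704913775425681 tilt [ 0.0006 -0.0003 -1.    ] grip 0.011595209638681115 30.003143548965454 F [-6.2972  3.7011 13.4295]
[ 0.4672 -0.1927  0.0743  0.0766] offset [ 0.0003 -0.0001 -0.0001] roll 0.000449137754256812
```

View pics/s8.png

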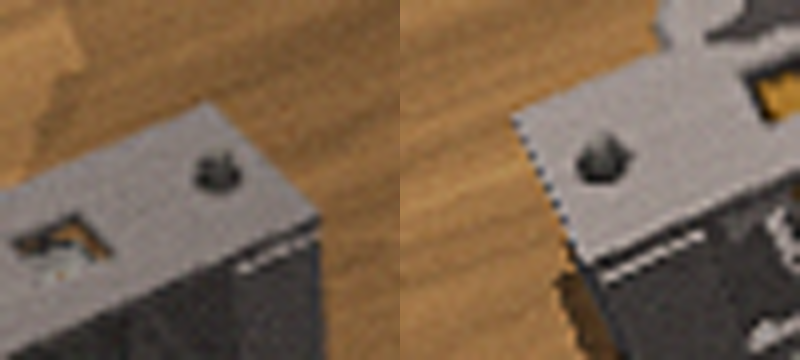

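At (217,172) and (603,158) the pins fill the holes. The plate lies on both blocks, with contact at the predicted height. I'm releasing it.

>>> {"fn": "move_arm", "kwargs": {
  "motion": [
    {"offset": [0, 0, -0.001], "roll": 0, "grip": 0.05},
    {"offset": [0, 0, -0.001], "roll": 0, "grip": 0.05},
    {"offset": [0, 0, -0.001], "roll": 0, "grip": 0.05},
    {"offset": [0, 0, -0.001], "roll": 0, "grip": 0.05},
    {"offset": [0, 0, -0.001], "roll": 0, "grip": 0.05},
    {"offset": [0, 0, -0.001], "roll": 0, "grip": 0.05},
    {"offset": [0, 0, -0.02], "roll": 0, "grip": 0.05},
    {"offset": [0, 0, -0.06], "roll": 0, "grip": 0.05},
    {"offset": [0, 0, -0.1], "roll": 0, "grip": 0.05},
    {"offset": [0, 0, -0.1], "roll": 0, "grip": 0.05}
  ]
}}

```text
time_s: 27.7
eef_pos: [0.4689, -0.1938, 0.1779]
ee_rot: [2.129, 2.3, 0.004]
wrist_force: [0.1, -0.2, -0.2]
grip_width: 0.05
grip_force: 0.0
```

```bash
python3 go.py 0.47 -0.19 0.2 0.077; python3 - <<'E'
from h import *
im=robot.get_image("scene")
cv2.imwrite("pics/s9.png",cv2.resize(im[120:290,110:420],None,fx=2.5,fy=2.5,interpolation=cv2.INTER_CUBIC))
E
```

```text
t 27.7 pos [ 0.4689 -0.1938  0.1779] yaw 0.07702239869079297 tilt [ 0.0072 -0.0036 -1.    ] grip 0.050043169523885905 0.0 F [ 0.0863 -0.2396 -0.1694]
[ 0.47  -0.19   0.2    0.077] offset [ 0.0036  0.0015 -0.0221] roll 2.2398690793012932e-05
```

View pics/s9.png

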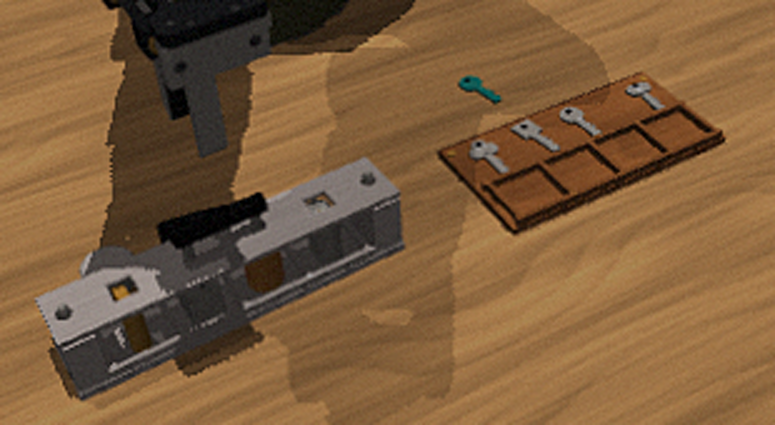

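The cover lies flat on both blocks with the cylinders underneath. The keys haven't moved and the gripper is clear, so I'm handing in the job.

```bash
python3 -c "
from workcell import robot
print(robot.finish_job())"
```

```text
the job is handed in; nothing more can be done
None
```

I moved the four cylinders into the carrying rack in their original order (oval, round, square, keyhole), seated the cover over both pins, left the keys where they were, and handed the job in at about 28 s of robot time.

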